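# Clamp the lamp shell

## Task

Two identical sprung hold-down clamps stand on the lamp dealer's table, their arms raised: one has a black domed lamp shell on its seat, the other is empty. Press the arm of the clamp with the shell down by its black handle until it clicks fully down and stays there by itself with the shell held under its pad, then let go. Leave the empty clamp's arm up.

Things in the scene. Friction and masses are not known exactly. Their poses are not given: they have to be found in the camera images.
- clamp_arm (a joint): Swing of the loaded clamp's steel arm about its level hinge: 0 = raised (24 degrees above level), grows as the handle goes down, 0.42 = level. A spring pushes it up with 5 to 8 N at the handle. From 0.31 a brass spring catch under the arm raises this to about 11 N, then snaps over its striker at about 0.42 and holds the arm there; stop at 0.45 (14 N). Let go before the click it springs back up.
- clamp_handle (a point): Centre of the top face of the loaded clamp's black handle: a paddle 70 mm long, 36 wide, 10 thick, at the free end of the arm. Axes turn with the arm: x along it towards the hinge, y along the hinge, z out of the top face. The hinge axis is 170 mm along +x and 5 mm along -z from here, 95 mm above the table; this point is about 169 mm high raised, 100 mm when latched.
- lamp_shell: Black domed lamp shell, 81 mm across with a bright ring at its foot, 45 mm high, about 0.2 kg, standing in place on the round cork seat (18 mm above the table, low lip) of the loaded clamp, 90 mm from its hinge. Origin: centre of its underside, z up. The clamp's fixed base plate under it and the arm is 250 x 100 x 12 mm.
- spare_arm (a joint): Arm of the empty, otherwise identical clamp on the other side of the table: 0 = raised, 0.42 rad = latched down. To be left raised.
There are look-alikes about, which are no part of the job. Of the things shaped like the lamp_shell, the black one is meant.

How it is judged:
At the end, for the whole second after the job is handed in: The loaded clamp's arm stays fully down by itself (joint above 0.385 rad, at rest), the lamp shell is still upright on its seat (within 12 mm and 10 degrees), and the empty clamp's arm is up (below 0.1 rad) (value of joint clamp_arm above 0.385 rad and velocity of joint clamp_arm below 0.05 rad/s and value of joint spare_arm below 0.1 rad and distance of lamp_shell from where it was at the start of the episode below 0.012 m and angle between lamp_shell's own z axis and vertical below 0.17 rad); the robot touches nothing.
It fails at once if the empty clamp's arm is pushed down (past 0.2 rad) (value of joint spare_arm above 0.2 rad).
It also fails if it takes over 27 s, if anything falls off the work surface, if the arm or the gripper's body presses on something with over 40 N, if the wrist force passes 120 N, or if a joint passes its speed limit or range.

## Robot

A 7-joint arm with a two-finger parallel gripper is mounted at the origin on the work surface. World frame = base frame: x ahead of the robot, y to its left, z up, the work surface at z = 0. Lengths are in m, angles in rad, forces in N, time in s.
With the tool pointing down it reaches from about 0.425 to 0.875 m from the base axis. Payload 8.4 kg.
Tool frame: the origin (TCP) lies on the centre line of the jaws, within the pads' length; the fingertips stand finger_overhang ahead of it and the grasp point (between the pads) lies 8 mm behind it (finger_overhang is the distance from the TCP to the fingertips, in m); z points along the fingers, y is the line along which they close (so a half turn about z gives the same grasp; the last joint's range is limited). The gripper opens to 87 mm and grips with 3 to 60 N. Pads are 19 mm wide; open, the fingers measure 117 mm over their backs; the gripper's body (75 mm by 190 mm) begins 51 mm behind the grasp point.
Start: joints at [1.042, 0.333, 0.04, 1.465, -0.013, 1.343, -0.059], TCP at [0.271, -0.591, 0.234] pointing down, gripper open.
Joint ranges: [-2.58, 2.58], [-0.38, 2.09], [-1.3, 1.39], [0.25, 2.4], [-1.5, 4.64], [0.08, 2.09], [-2.65, 2.65]. Speed limits (rad/s): [2.22, 2.22, 2.79, 2.79, 3.14, 3.14, 3.14].

## Interface

Orientations are given as a unit quaternion [w, x, y, z].
In Python, from workcell import * gives the robot as it stands. The module is installed in compiled form; this text tells all that it offers.
- The arm moves only by the tool carry_out, never from a script. Its argument "rows" is a list of rows, each a list of 3 entries, a list of its own where there are three numbers: the shift along the tool's x, y, z in units of 40 mm (1.0 is 40 mm), then the turn, a rotation vector about the tool's x, y, z in units of 5 degrees (1.0 is 5 degrees), then the closure, from -1 (fully open) to 1 (shut). In form: [[[tx, ty, tz], [wx, wy, wz], claw], ...]. A call has 1 to 8 rows; each row shifts and turns the commanded pose from where the row before left it, along the tool's axes as they then stand; what a row does not reach is not made up. A row lasts 1/8 s, in which the tool goes at most 62.5 mm and 10.7 degrees, less where a joint would pass 70% of its speed; a pose out of reach is approached as far as the arm can. A call is refused whole if a number of a shift passes 1 or a number of a turn 1, either way. A call with a gripper value outside its range is refused whole. The fingers move at their own pace and stop on an object; the grip force is fixed at half the most. Time passes only in rows, so rows that do not move let the fingers close. It gives the time, the measured TCP pose, the force, the opening and the grip force at its end, in the units of the state.
- sense(): the state, without advancing time (a new reading comes with each control period).
- grab_frame(name): name is "scene" or "top" or "wrist"; returns a dict with "img" (420x560x3 uint8, red, green, blue), "fx", "fy", "cx", "cy" (pixels), "pose" (4x4, takes a point from camera to world coordinates); the wrist camera has in their place "T_tool_cam" (4x4, takes a point from camera to tool coordinates, whose origin is the TCP and whose axes are the flange's). Camera axes: x right, y down, z forward; pixel columns grow to the right and rows downward; lengths in m; the calibration is good to about 2 mm. The wrist camera is an equidistant fisheye: a pixel r from the principal point sees the ray r / f radians off the axis. A picture is of the moment at which its call begins: read the wrist's pose just before it. There is no depth.
- job_done(): hands the job in; it is judged then, once.
The state is a dict: "time": time; "joint_pos": joint angles; "joint_vel": joint speeds; "tau": joint torques, N m; "eef_pos": TCP position; "eef_rot": TCP orientation; "force": force on the tool from outside, world axes, zero at the start; "ft_torque": the same for the moment, N m; "width": finger opening in m; "grip_force": force on a finger pad.
Only numpy, scipy, OpenCV 4.12 (cv2) and the standard library are available. Lean on these libraries where they do the work, as an engineer would, in place of code of your own. Each camera call takes 0.05 s, during which the arm holds its last target. There are 200 camera calls.

## Working session

There is one attempt and no reset: what is moved stays moved. The work goes in short steps, Python scripts to look and compute and a tool call to move; the robot and the scene stay as the last step left them, time stands still between calls to the robot, and variables do not carry over. Pictures are saved under pics/ and viewed, at most 10 in all, crops included, and the job is handed in when it is done.

Besides the shell and the picture viewer there is one more tool, called after "Call:" as name(argument=value, ...), one argument or row to a line, values as JSON. carry_out: Moves the arm, as the interface text tells. Its arguments: {"type":"object","properties":{"rows":{"type":"array"}},"required":["rows"]}

```bash
mkdir -p pics; python3 - <<'E'
from workcell import *
import cv2,json
s=sense(); print({k:s[k] for k in s})
for n in("scene","top"):
    f=grab_frame(n); cv2.imwrite(f"pics/{n}0.png",f["img"][:,:,::-1]); print(n,f["fx"],f["fy"],f["cx"],f["cy"],f["pose"])
E
```

```text
{'time': 0.0, 'joint_pos': array([ 1.0417971 ,  0.33393296,  0.03983586,  1.46627135, -0.01340794,
        1.34328824, -0.05847131]), 'joint_vel': array([-0.00137976, -0.00024299, -0.00187339,  0.00046721,  0.00010084,
       -0.00062325, -0.0007975 ]), 'tau': array([ 1.15811708e-04, -6.56348705e+01,  1.33512173e+00, -4.03807497e+01,
       -5.98833547e-02,  4.44961817e-02,  1.86263351e-04]), 'eef_pos': array([ 0.27065798, -0.59047392,  0.23264443]), 'eef_rot': array([-7.87345324e-04,  9.76992626e-01,  2.13271518e-01, -2.18764022e-04]), 'force': array([ 0.06367465, -0.31160247,  0.23687979]), 'ft_torque': array([0.0152201 , 0.03521199, 0.02608479]), 'grip_force': 0.0, 'width': 0.08737736435295193}
scene 395.1063955731797 395.1063955731797 282.0297579162233 215.81876193077383 [[ 0.21885213  0.82239833 -0.52513306  1.17236538]
 [ 0.9757073  -0.18993396  0.10918041 -0.16116269]
 [-0.00995081 -0.53627053 -0.8439875   0.96256727]
 [ 0.          0.          0.          1.        ]]
top 432.9968439411282 432.9968439411282 274.94917314135125 214.91409313977374 [[ 0.02747873 -0.99417814  0.10418613  0.53392371]
 [-0.99954914 -0.02606538  0.01490323 -0.04316891]
 [-0.01210082 -0.10454868 -0.99444615  1.16475991]
 [ 0.          0.          0.          1.        ]]
```

View pics/scene0.png

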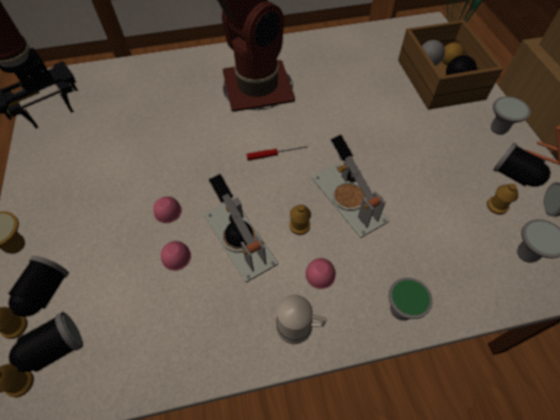

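View pics/top0.png

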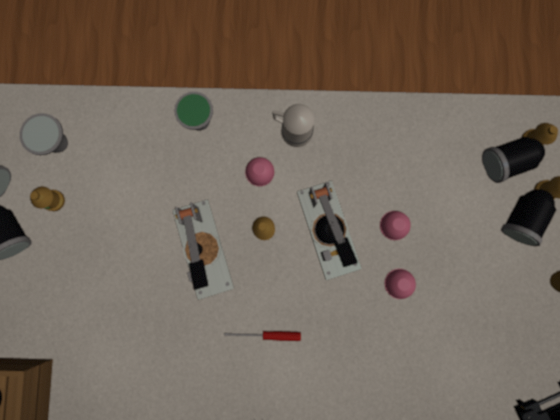

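Scene: the loaded clamp (black shell) is at scene (240,235) / top (329,230), with its handle at scene (221,187) / top (347,252). Candidates for the handle are:
- the loaded clamp's paddle, top (347,252)
- the empty clamp's paddle, top (198,274), with bare cork visible at (202,250)
- other black items: shells lying at top (512,158), (530,215) and (8,232), and the gripper at (540,405)

I choose the paddle at top (347,252), and check it in a crop.

```bash
cat > h.py <<'E'
from workcell import *
import cv2, numpy as np
def ray(f,u,v):
    d=f["pose"][:3,:3]@np.array([(u-f["cx"])/f["fx"],(v-f["cy"])/f["fy"],1]); return f["pose"][:3,3],d/np.linalg.norm(d)
def plane(f,u,v,z):
    o,d=ray(f,u,v); return o+d*(z-o[2])/d[2]
def tri(a,b):
    (o,d),(p,e)=a,b; A=np.c_[d,-e]; t=np.linalg.lstsq(A,p-o,rcond=None)[0]
    x,y=o+t[0]*d,p+t[1]*e; return (x+y)/2,np.linalg.norm(x-y)
def proj(f,P):
    q=f["pose"][:3,:3].T@(np.asarray(P)-f["pose"][:3,3]); return f["fx"]*q[0]/q[2]+f["cx"],f["fy"]*q[1]/q[2]+f["cy"]
E
python3 - <<'E'
from h import *
out=[]
for n,(x0,y0,x1,y1) in (("top",(285,170,375,290)),("scene",(195,165,285,285))):
    f=grab_frame(n); im=f["img"][:,:,::-1].copy()
    g=im.max(2); c=im[y0:y1,x0:x1]
    m=(g<22).astype(np.uint8); m[:y0]=0;m[y1:]=0;m[:,:x0]=0;m[:,x1:]=0
    k,l,st,ce=cv2.connectedComponentsWithStats(m)
    for i in range(1,k):
        if st[i,4]>40:
            r=cv2.minAreaRect(np.argwhere(l==i)[:,::-1].astype(np.float32)); print(n,st[i],ce[i].round(1),np.round(cv2.boxPoints(r),1).tolist())
    out.append(cv2.resize(np.clip(c.astype(float)*1.8,0,255).astype(np.uint8),None,fx=4.4,fy=4.4,interpolation=cv2.INTER_CUBIC))
cv2.imwrite("pics/crop1.png",np.hstack(out))
E
```

```text
top [316 217  40  49 586] [334.3 241.4] [[310.0, 228.1999969482422], [324.1000061035156, 215.1999969482422], [361.1000061035156, 255.39999389648438], [347.1000061035156, 268.3999938964844]]
scene [211 176  20  25 216] [219.5 186.2] [[210.0, 179.60000610351562], [219.60000610351562, 174.39999389648438], [230.6999969482422, 195.3000030517578], [221.10000610351562, 200.5]]
scene [226 218  18  29 263] [233.2 234.9] [[218.6999969482422, 224.6999969482422], [231.0, 218.0], [244.60000610351562, 242.89999389648438], [232.3000030517578, 249.6999969482422]]
```

View pics/crop1.png

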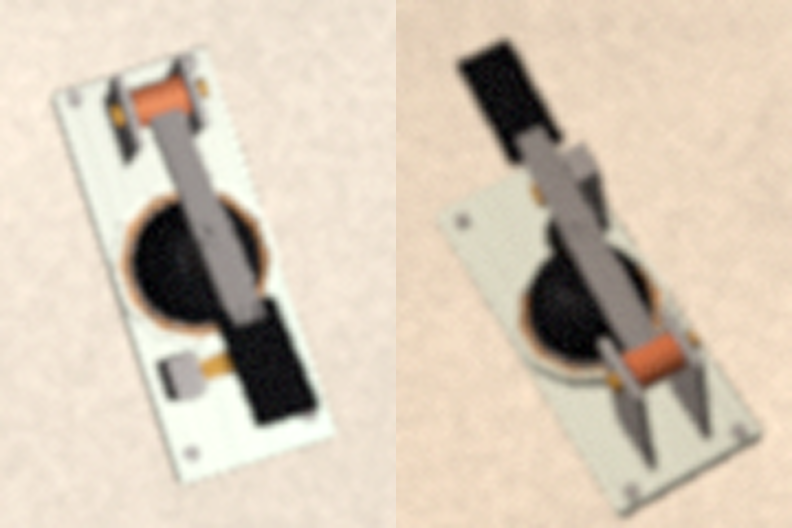

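The crop shows the black dome on the chosen clamp's cork seat. Its arm is raised and the paddle is clear. In crop pixels the paddle corners are about (218,330), (272,300), (317,405), (258,425) in top and (460,65), (508,40), (560,135), (513,160) in scene. The hinge is at (160,102) and (655,358).

```bash
python3 - <<'E'
from h import *
from scipy.spatial.transform import Rotation as R
t,s=grab_frame("top"),grab_frame("scene")
T=lambda x,y:ray(t,x/4.4+285,y/4.4+170)
S=lambda x,y:ray(s,(x-396)/4.4+195,y/4.4+165)
H,e=tri(T(267,365),S(510,100)); print("handle",H,e)
G,e=tri(T(160,102),S(655,358)); print("hinge",G,e)
for nm,a,b in(("tipA",(317,405),(460,65)),("tipB",(258,425),(508,40)),("inA",(272,300),(513,160)),("inB",(218,330),(560,135))):
    print(nm,tri(T(*a),S(*b)))
# base plate corners (top z=.012): long axis
c=[plane(t,x/4.4+285,y/4.4+170,.012) for x,y in((53,95),(205,47),(335,435),(180,482))]
d=(c[0]+c[1]-c[2]-c[3])[:2]; d/=np.linalg.norm(d); print("axis",d,"plate c",np.mean(c,0))
print("plane handle",plane(t,267/4.4+285,365/4.4+170,.169),"plane hinge",plane(t,160/4.4+285,102/4.4+170,.1))
q=sense(); r=R.from_quat(np.roll(q["eef_rot"],-1)); print("tool axes\n",r.as_matrix().round(3)); 
h=plane(t,267/4.4+285,365/4.4+170,.169)
print("shift to handle in tool /40mm",r.inv().apply(h-q["eef_pos"])/.04)
E
```

```text
handle [ 0.55554965 -0.19153114  0.15981203] 0.004412175298800537
hinge [ 0.70391781 -0.13903735  0.09487614] 0.004757760311233901
tipA (array([ 0.535363  , -0.21541636,  0.17413696]), np.float64(0.004215633030886722))
tipB (array([ 0.52423126, -0.18560223,  0.1747868 ]), np.float64(0.003177520798190071))
inA (array([ 0.59022347, -0.1957188 ,  0.14951592]), np.float64(0.0037082671253831855))
inB (array([ 0.57389632, -0.16757009,  0.14265383]), np.float64(0.00483004417221312))
axis [0.94445829 0.3286313 ] plate c [ 0.61892265 -0.17030604  0.012     ]
plane handle [ 0.55504734 -0.19236249  0.169     ] plane hinge [ 0.70272711 -0.14092056  0.1       ]
tool axes
 [[ 0.909  0.417 -0.   ]
 [ 0.417 -0.909  0.   ]
 [-0.    -0.001 -1.   ]]
shift to handle in tool /40mm [10.61082961 -6.09180886  1.60941077]
```

Call:
carry_out(
  rows=[
    [[0.4,-0.23,-0.1],[0,0,0],1],
    [[0.75,-0.44,-0.1],[0,0,0],1],
    [[0.75,-0.44,-0.1],[0,0,0],1],
    [[0.75,-0.44,-0.1],[0,0,0],1],
    [[0.75,-0.44,-0.1],[0,0,0],1],
    [[0.75,-0.44,0],[0,0,0],1],
    [[0.75,-0.44,0],[0,0,0],1],
    [[0.75,-0.44,0],[0,0,0],1],
  ],
)

```text
time: 1.3
eef_pos: [0.4223, -0.374, 0.2541]
eef_rot: [0.0, 0.977, 0.214, 0.0]
force: [0.6, -0.3, 0.3]
width: 0.0147
grip_force: 0.0
```

Call:
carry_out(
  rows=[
    [[0.75,-0.44,0],[0,0,0],1],
    [[0.75,-0.44,0],[0,0,0],1],
    [[0.75,-0.44,0],[0,0,0],1],
    [[0.75,-0.44,0],[0,0,0],1],
    [[0.75,-0.44,0],[0,0,0],1],
    [[0.75,-0.44,0],[0,0,0],1],
    [[0.4,-0.2,0],[0,0,0],1],
    [[0,0,0],[0,0,0],1],
  ],
)

```text
time: 2.3
eef_pos: [0.5524, -0.19, 0.2537]
eef_rot: [-0.0, 0.977, 0.214, 0.0]
force: [0.4, -0.4, 0.1]
width: 0.0001
grip_force: 0.0
```

```bash
python3 - <<'E'
from h import *
from scipy.spatial.transform import Rotation as R
q=sense(); r=R.from_quat(np.roll(q["eef_rot"],-1)); print(q["time"],q["eef_pos"],r.as_matrix().round(3),q["force"],q["width"])
print("units to above contact",r.inv().apply(np.array([.550,-.193,.183])-q["eef_pos"])/.04)
print("press shift per mm z? 69mm down with (-.012,-.004):",r.inv().apply([-.012,-.004,-.069])/.04)
f=grab_frame("scene");g=grab_frame("top")
c=np.hstack([cv2.resize(f["img"][130:280,180:310],None,fx=3,fy=3),cv2.resize(g["img"][150:300,270:400],None,fx=3,fy=3)])
cv2.imwrite("pics/above.png",np.clip(c[:,:,::-1]*1.6,0,255).astype(np.uint8))
E
```

```text
2.3 [ 0.55238102 -0.19002306  0.25366545] [[ 0.908  0.419  0.   ]
 [ 0.419 -0.908  0.   ]
 [ 0.    -0.    -1.   ]] [ 0.36390788 -0.41528024  0.12790192] 8.229351175429079e-05
units to above contact [-0.08547511  0.04282546  1.76661983]
press shift per mm z? 69mm down with (-.012,-.004): [-0.31453264 -0.03471696  1.72496057]
```

View pics/above.png

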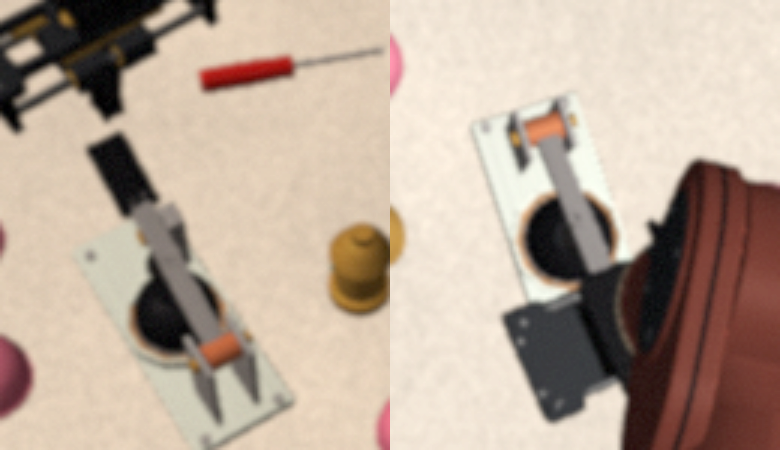

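The crop shows the closed fingertips at left (108,115), just above the paddle at (122,170), with the arm still up. The shell is on its seat. Now I descend towards contact.

Call:
carry_out(
  rows=[
    [[-0.05,0.04,0.25],[0,0,0],1],
    [[0,0,0.25],[0,0,0],1],
    [[0,0,0.2],[0,0,0],1],
    [[0,0,0.1],[0,0,0],1],
    [[0,0,0],[0,0,0],1],
  ],
)

```text
time: 3.02
eef_pos: [0.5507, -0.1936, 0.2212]
eef_rot: [-0.0, 0.977, 0.213, -0.0]
force: [0.7, -0.8, 0.3]
width: 0.0003
grip_force: 0.0
```

Call:
carry_out(
  rows=[
    [[0,0,0.1],[0,0,0],1],
    [[0,0,0.1],[0,0,0],1],
    [[0,0,0.1],[0,0,0],1],
    [[0,0,0.0],[0,0,0],1],
  ],
)

```text
time: 3.52
eef_pos: [0.5506, -0.1936, 0.2091]
eef_rot: [-0.0, 0.977, 0.213, -0.0]
force: [-1.4, 0.2, 0.1]
width: 0.0007
grip_force: 0.0
```

Call:
carry_out(
  rows=[
    [[0,0,0.1],[0,0,0],1],
    [[0,0,0.1],[0,0,0],1],
    [[0,0,0.1],[0,0,0],1],
    [[0,0,0.0],[0,0,0],1],
  ],
)

```text
time: 4.03
eef_pos: [0.5506, -0.1936, 0.197]
eef_rot: [-0.0, 0.977, 0.213, -0.0]
force: [0.1, -0.0, -0.1]
width: 0.0003
grip_force: 0.0
```

Call:
carry_out(
  rows=[
    [[0,0,0.1],[0,0,0],1],
    [[0,0,0.1],[0,0,0],1],
    [[0,0,0.1],[0,0,0],1],
    [[0,0,0.0],[0,0,0],1],
  ],
)

```text
time: 4.53
eef_pos: [0.551, -0.1939, 0.1858]
eef_rot: [0.0, 0.977, 0.213, 0.0]
force: [-0.9, -0.4, 5.9]
width: 0.0005
grip_force: 2.3
```

Call:
carry_out(
  rows=[
    [[0,0,0.1],[0,0,0],1],
    [[0,0,0.1],[0,0,0],1],
    [[0,0,0.0],[0,0,0],1],
  ],
)

```text
time: 4.9
eef_pos: [0.551, -0.1941, 0.178]
eef_rot: [0.0, 0.977, 0.213, 0.0]
force: [-1.0, -0.4, 4.7]
width: 0.0007
grip_force: 2.5
```

Call:
carry_out(
  rows=[
    [[-0.04,0,0.15],[0,0,0],1],
    [[-0.04,0,0.15],[0,0,0],1],
    [[-0.04,0,0.15],[0,0,0],1],
    [[-0.04,0,0.15],[0,0,0],1],
    [[-0.03,0,0.15],[0,0,0],1],
    [[-0.02,0,0.15],[0,0,0],1],
    [[0,0,0],[0,0,0],1],
  ],
)

```text
time: 5.78
eef_pos: [0.5426, -0.1975, 0.1416]
eef_rot: [0.0, 0.977, 0.213, -0.0]
force: [-3.7, -0.0, 8.3]
width: 0.0004
grip_force: 3.2
```

```bash
python3 - <<'E'
from h import *
f=grab_frame("scene")
c=cv2.resize(f["img"][130:290,170:330],None,fx=3.5,fy=3.5)
cv2.imwrite("pics/mid.png",np.clip(c[:,:,::-1]*1.6,0,255).astype(np.uint8))
E
```

```text
(no output)
```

View pics/mid.png

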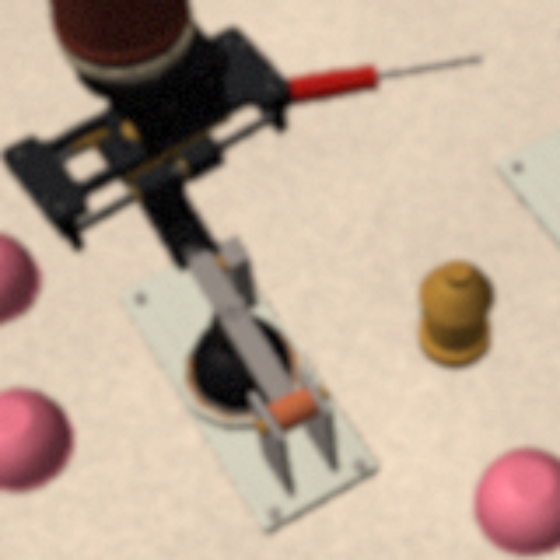

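The arm is nearly down: the fingers are on the paddle at (180,215), the shell sits at (240,365), and nothing else is touched. I keep pressing in small steps and watch the force.

Call:
carry_out(
  rows=[
    [[-0.02,0,0.1],[0,0,0],1],
    [[-0.01,0,0.1],[0,0,0],1],
    [[-0.01,0,0.1],[0,0,0],1],
    [[0,0,0],[0,0,0],1],
  ],
)

```text
time: 6.32
eef_pos: [0.5411, -0.1982, 0.1298]
eef_rot: [0.0, 0.977, 0.213, -0.001]
force: [-5.2, -0.7, 8.0]
width: 0.0009
grip_force: 3.4
```

Call:
carry_out(
  rows=[
    [[0,0,0.05],[0,0,0],1],
    [[0,0,0.05],[0,0,0],1],
    [[0,0,0],[0,0,0],1],
  ],
)

```text
time: 6.7
eef_pos: [0.5407, -0.1984, 0.126]
eef_rot: [0.0, 0.977, 0.213, -0.001]
force: [-7.0, 0.2, 8.2]
width: 0.0006
grip_force: 4.2
```

Call:
carry_out(
  rows=[
    [[0,0,0.05],[0,0,0],1],
    [[0,0,0.05],[0,0,0],1],
    [[0,0,0],[0,0,0],1],
  ],
)

```text
time: 7.08
eef_pos: [0.5406, -0.1985, 0.1219]
eef_rot: [0.0, 0.977, 0.213, -0.001]
force: [-6.1, 0.1, 7.7]
width: 0.0002
grip_force: 4.2
```

Call:
carry_out(
  rows=[
    [[-0.03,0,0.05],[0,0,0],1],
    [[-0.02,0,0.05],[0,0,0],1],
    [[0,0,0],[0,0,0],1],
  ],
)

```text
time: 7.45
eef_pos: [0.5402, -0.1986, 0.1183]
eef_rot: [0.0, 0.977, 0.213, 0.0]
force: [-3.2, 1.4, 7.7]
width: 0.0002
grip_force: 3.8
```

Call:
carry_out(
  rows=[
    [[0,0,0.05],[0,0,0],1],
    [[0,0,0.05],[0,0,0],1],
    [[0,0,0],[0,0,0],1],
  ],
)

```text
time: 7.82
eef_pos: [0.5399, -0.1987, 0.1142]
eef_rot: [0.0, 0.977, 0.213, 0.0]
force: [-3.0, 0.8, 7.0]
width: 0.0004
grip_force: 3.6
```

Call:
carry_out(
  rows=[
    [[0,0,0.05],[0,0,0],1],
    [[0,0,0.05],[0,0,0],1],
    [[0,0,0],[0,0,0],1],
  ],
)

```text
time: 8.2
eef_pos: [0.5399, -0.1987, 0.1105]
eef_rot: [0.0, 0.977, 0.213, -0.0]
force: [-4.9, 1.6, 11.5]
width: 0.0005
grip_force: 5.6
```

Call:
carry_out(
  rows=[
    [[0,0,0.05],[0,0,0],1],
    [[0,0,0.05],[0,0,0],1],
    [[0,0,0],[0,0,0],1],
  ],
)

```text
time: 8.57
eef_pos: [0.5398, -0.1988, 0.1067]
eef_rot: [0.0, 0.977, 0.213, 0.0]
force: [-6.2, 1.3, 13.2]
width: 0.0004
grip_force: 6.8
```

Call:
carry_out(
  rows=[
    [[0,0,0.05],[0,0,0],1],
    [[0,0,0.05],[0,0,0],1],
    [[0,0,0],[0,0,0],1],
  ],
)

```text
time: 8.95
eef_pos: [0.54, -0.1988, 0.1053]
eef_rot: [0.001, 0.977, 0.213, 0.0]
force: [-16.5, 4.6, 37.1]
width: 0.0005
grip_force: 18.5
```

Call:
carry_out(
  rows=[
    [[0,0,0.05],[0,0,0],1],
    [[0,0,0.05],[0,0,0],1],
    [[0,0,0],[0,0,0],1],
  ],
)

```text
time: 9.32
eef_pos: [0.5401, -0.1989, 0.1043]
eef_rot: [0.001, 0.977, 0.213, 0.0]
force: [-28.2, 8.4, 63.4]
width: 0.0005
grip_force: 32.3
```

It has reached the stop: the force rises steeply with almost no motion. I back off.

Call:
carry_out(
  rows=[
    [[0,0,-0.1],[0,0,0],1],
    [[0,0,-0.1],[0,0,0],1],
    [[0,0,-0.1],[0,0,0],1],
    [[0,0,0],[0,0,0],1],
  ],
)

```text
time: 9.82
eef_pos: [0.5399, -0.1987, 0.1108]
eef_rot: [0.0, 0.977, 0.213, 0.0]
force: [-4.5, 1.3, 11.7]
width: 0.0006
grip_force: 5.7
```

Call:
carry_out(
  rows=[
    [[0,0,-0.1],[0,0,0],1],
    [[0,0,-0.1],[0,0,0],1],
    [[0,0,0],[0,0,0],1],
  ],
)

```text
time: 10.2
eef_pos: [0.54, -0.1987, 0.1177]
eef_rot: [0.0, 0.977, 0.213, 0.0]
force: [0.6, 0.9, 0.0]
width: 0.0002
grip_force: 0.0
```

Call:
carry_out(
  rows=[
    [[0,0,-0.1],[0,0,0],1],
    [[0,0,-0.1],[0,0,0],1],
    [[0,0,0],[0,0,0],1],
  ],
)

```text
time: 10.58
eef_pos: [0.5401, -0.1987, 0.126]
eef_rot: [0.0, 0.977, 0.213, 0.0]
force: [0.1, 0.1, 0.6]
width: 0.0004
grip_force: 0.0
```

```bash
python3 - <<'E'
from h import *
f=grab_frame("scene")
c=cv2.resize(f["img"][130:290,170:330],None,fx=3.5,fy=3.5,interpolation=cv2.INTER_CUBIC)
cv2.imwrite("pics/rel.png",np.clip(c[:,:,::-1]*1.6,0,255).astype(np.uint8))
E
```

```text
(no output)
```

View pics/rel.png

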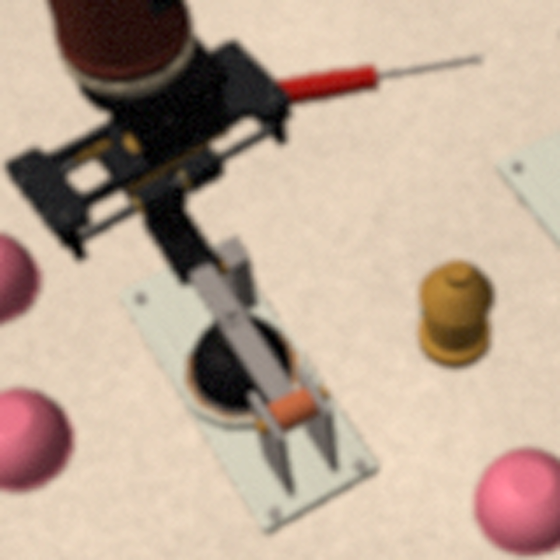

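The force is zero at 0.118 and at 0.126 m, and the arm stays level in the image (paddle at (190,240)), so it is latched. I retreat and check.

Call:
carry_out(
  rows=[
    [[0,0,-0.3],[0,0,0],1],
    [[0,0,-0.5],[0,0,0],1],
    [[0,0,-0.6],[0,0,0],1],
    [[-0.3,0,-0.6],[0,0,0],1],
    [[-0.4,0,-0.5],[0,0,0],1],
    [[-0.3,0,-0.2],[0,0,0],1],
    [[0,0,0],[0,0,0],1],
    [[0,0,0],[0,0,0],1],
  ],
)

```text
time: 11.62
eef_pos: [0.5034, -0.215, 0.2328]
eef_rot: [-0.0, 0.977, 0.213, -0.0]
force: [0.3, 0.0, -0.3]
width: 0.0004
grip_force: 0.0
```

```bash
python3 - <<'E'
from h import *
f=grab_frame("scene"); print(sense()["force"],sense()["time"])
c=cv2.resize(f["img"][110:300,170:420],None,fx=3,fy=3,interpolation=cv2.INTER_CUBIC)
cv2.imwrite("pics/end.png",np.clip(c[:,:,::-1]*1.6,0,255).astype(np.uint8))
E
```

```text
[ 0.83672011 -0.97757385  0.10169185] 11.675
```

View pics/end.png

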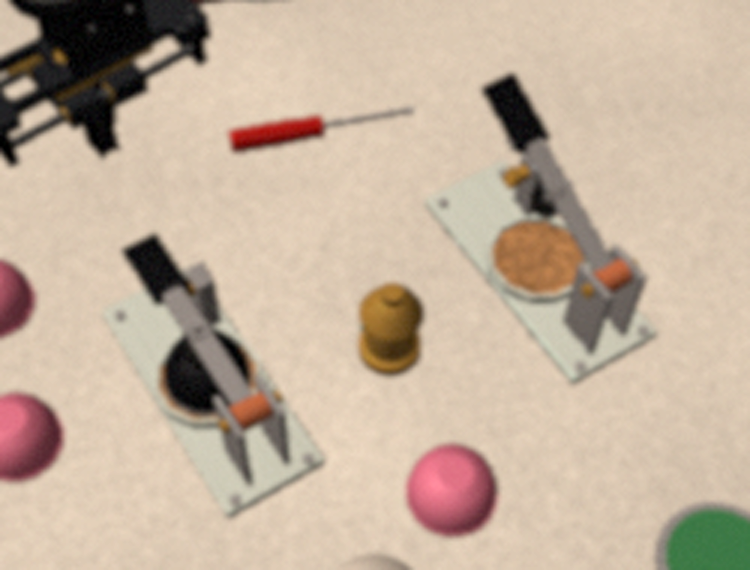

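The loaded clamp's arm is down with nothing touching it (paddle at (155,265)), and the shell is on its seat at (207,370). The empty clamp's arm is still up, with its paddle at (515,110).

```bash
python3 -c "
from workcell import *
print(job_done())"
```

```text
the job is handed in; nothing more can be done
None
```

The loaded clamp's arm is latched down by itself over the black shell, the empty clamp's arm is still up, the gripper is clear of everything, and the job was handed in at about 11.7 s; no verdict came back.

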